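# Refit a parts-box lid with its loose hinge pin

### The arm

A 6-joint arm with a two-finger parallel gripper is mounted at the origin on a cart in front of the work surface, level with it; the furniture and walls round the work are solid. World frame = base frame: x ahead of the robot, y to its left, z up, the work surface at z = 0. Lengths are in mm, angles in rad, forces in N, time in s.
With the tool pointing down it reaches from about 425 to 925 mm from the base axis. Payload 12.5 kg.
Tool frame: the origin (TCP) lies at the centre of the arm's flange, where the gripper is bolted on; the fingertips stand 173 mm ahead of it and the grasp point (between the pads) lies 155 mm ahead of it; z points along the fingers, y is the line along which they close (so a half turn about z gives the same grasp; the last joint's range is limited). The gripper opens to 85 mm and grips with 20 to 120 N. Pads are 22 mm wide; open, the fingers measure 114 mm over their backs; the gripper's body (76 mm by 85 mm) begins 54 mm behind the grasp point. The pads swing forward as they close: fully open they stand 13 mm farther back than shut.
Start: joints at [1.213, 0.491, 1.559, -0, 1.092, -0.106], TCP at [155.693, 605.297, 404.727] pointing down, gripper open.
Joint ranges: [-3.1, 3.1], [-0.84, 2.19], [0.05, 2.79], [-1.13, 4.28], [0.06, 2.93], [-2.69, 2.69]. Speed limits (rad/s): [2.22, 2.22, 2.79, 3.14, 3.14, 3.14].

### API

Orientations are given as a unit quaternion [x, y, z, w].
In Python, from workcell import state, snapshot, camera_model, bot, recognise, masks_of gives the robot as it stands.
- The arm moves only by the tool jog_arm, never from a script. Its argument "increments" is a list that holds one entry, the list of rows, each a list of 7 numbers: the shift along the world's x, y, z each as a share of 0.04 m, from -1 to 1, then the turn, a rotation vector about the world's x, y, z each as a share of 6 degrees, from -1 to 1, then the closure, from 0 (fully open) to 1 (shut). A call has 1 to 8 rows; each row shifts and turns the commanded pose from where the row before left it; what a row does not reach is not made up. A row lasts 1/12 s, in which the tool goes at most 41.7 mm and 7.16 degrees, less where a joint would pass 70% of its speed; a pose out of reach is approached as far as the arm can. A call with a number of a shift or a turn outside -1 to 1 is refused whole. A call with a gripper value outside its range is refused whole. The fingers move at their own pace and stop on an object; "newtons" is the grip in N (left out, the last holds). Time passes only in rows, so rows that do not move let the fingers close. It gives the time, the measured TCP pose, the force, the opening and the grip force at its end, in the units of the state.
- state(): the state, without advancing time (a new reading comes with each control period).
- snapshot(name): name is "side" or "top"; returns (picture, depth): 420x560x3 uint8, red, green, blue; 420x560 float32, mm along the optical axis (not along the pixel's ray), 0 where there is no reading.
- camera_model(name): a dict with "vfov" (degrees; the focal length in pixels is half the picture's height over the tangent of half this angle, whatever the lens; pixels are square), "cx", "cy" (the principal point, pixels), "R" (3x3) and "t" (3): a world point X has camera coordinates R X + t. Camera axes: x right, y down, z forward; pixel columns grow to the right and rows downward; lengths in mm; the calibration is good to about 2 mm. A picture is of the moment at which its call begins. camera_model takes no time and is no camera call.
- bot.job_done(): hands the job in; it is judged then, once.
Trained networks look in the newest picture that a camera, given by its name, has taken for a name from the list of things; names that differ only in an ending like _2 or _b are one class to them, and where a whole thing is asked for, a point or a joint stands for the part that bears it (a point fixed in the world has none). Each returns a list of dicts, best first, with "conf" (0 to 1); they miss things now and then, are a little off and sometimes report something else, mostly with a low value. They report only what shows in the picture. A call takes as long as a camera call.
- recognise(camera, thing): "bbox" ([left, top, right, bottom] in pixels, round what is visible of it).
- masks_of(camera, thing): "mask" (420x560 bool, what is visible of it) and "bbox" ([left, top, right, bottom] in pixels, round what is visible of it).
The state is a dict: "clock": time; "joints": joint angles; "joint_velocities": joint speeds; "joint_torque": joint torques, N m; "tcp_pos": TCP position; "eef_rot": TCP orientation; "ft_force": force on the tool from outside, world axes, zero at the start; "ft_torque": the same for the moment, N m; "opening": opening from 0.0 (shut) to 1.0 (fully open); "gripper_force": force on a finger pad.
Only numpy, scipy, OpenCV 4.12 (cv2) and the standard library are available. Lean on these libraries where they do the work, as an engineer would, in place of code of your own. Each camera call takes 0.05 s, during which the arm holds its last target. There are 200 camera calls.

### The job

The lid of the steel parts box is off its hinge: slide it fully home on the box, so that its two knuckles stand in line between the box's three, then push the half-drawn hinge pin through all five until its head is up against the first. Then raise the lid's far edge about 5 cm to see that it swings on its pin, shut it again and let go. Leave the wood block, the pliers and the feeler gauge near the box where they are.

Things in the scene. Friction and masses are not known exactly. Their poses are not given: they have to be found in the camera images.
- box: Grey sheet-steel parts box, 110 x 116 mm, 48 mm high, open on top, screwed to the bench (cannot move), hinge side towards the robot. Origin: centre of its underside. Axes: z up; x level, out over its hinge side; y along the hinge, the way the pin goes home.
- box_hinge (a point): Middle of the box's hinge line, 56.5 mm above the bench and 63 mm from the box's centre along its x; axes as the box's. Three fixed knuckles (steel tubes, 16 mm outside, 9.2 mm bore) stand along it at y = -58 to -14, 5 to 17 and 36 to 54 mm; the lid's two fit between them with 2.5 mm to spare.
- lid_bore (a point): Middle of the loose lid's hinge line, on the axis of its two knuckles (16 mm outside, 9.2 mm bore, 14 mm long, centred at y = -4.5 and 26.5 mm). Axes as the box's when shut. At the start the lid lies flat on the box's rim, drawn back from the hinge by 10 to 28 mm. Fully home its front flange stops against the box and this point meets box_hinge within about 1 mm (2 mm along y).
- lid_knob (a point): Centre of the black round knob on the lid, 18 mm in diameter, 24 mm high; its foot is on the lid's top, 50.5 mm above the bench and 95 mm from the lid's hinge line. z is the lid's upward normal and tilts as the lid swings. The lid turns freely on the pin and falls shut when let go.
- lid_edge (a point): Middle of the outer face of the lid's front flange (the edge farthest from its hinge line, 121 mm from it), 45 mm above the bench. Grey sheet-steel lid, 124 mm wide, about 0.3 kg; its front flange hangs from 50.5 to 38 mm above the bench, its side flanges lap the box's sides with 1 mm of play and guide it. It slides at 2 to 5 N.
- pin_head (a point): Centre of the outer end face of the hinge pin's head. Loose steel pin: shank 8 mm thick, 118 mm long, nose rounded; head 18 mm in diameter, 10 mm thick; about 0.08 kg; y points from head to nose. At the start the nose is 38 to 42 mm deep in the first fixed knuckle, the head sticking out and drooping some mm. It slides at 2 to 12 N. Fully home the head touches that knuckle and this point is at y = -68 mm of box_hinge.
- wood_block: Bystander: oak packing block, 44 x 85 mm (along its y), 38 mm high; origin at the centre of its underside.
- pliers: Bystander: combination pliers lying flat, 187 mm long (along its y), 64 mm wide, 12 mm high; origin at the centre of its underside.
- feeler_gauge: Bystander: folded steel feeler gauge lying flat, 95 mm long (along its y), 15 mm wide, 12 mm high; origin at the centre of its underside.

How it is judged (in metres and radians):
On the way, in this order (a step that is already met when the one before it is completed fails the run):
1. the lid is slid fully home on the box, its knuckles in line with the box's (x of lid_bore in the frame of box_hinge between -0.003 and 0.003 m and z of lid_bore in the frame of box_hinge between -0.003 and 0.003 m and angle between lid_knob's own z axis and vertical below 0.04 rad), for 0.2 s.
2. the pin is pushed through all the knuckles until its head is up against the first (all of step 1 and y of pin_head in the frame of box_hinge between -0.0705 and -0.06 m and x of pin_head in the frame of box_hinge between -0.004 and 0.004 m and z of pin_head in the frame of box_hinge between -0.004 and 0.004 m and angle between the y axis of pin_head and the y axis of box_hinge, either way round below 0.05 rad), for 0.2 s.
3. the lid is raised and swings on the pin (angle between lid_knob's own z axis and vertical above 0.3 rad and x of lid_bore in the frame of box_hinge between -0.004 and 0.004 m and z of lid_bore in the frame of box_hinge between -0.004 and 0.004 m and y of pin_head in the frame of box_hinge between -0.073 and -0.06 m), for 0.1 s.
At the end, for the whole second after the job is handed in: After the swing the lid is shut and flat (0.04 rad) with its hinge line within 3 mm of the box's, and the pin is through all knuckles: head within 2.5 mm of the first, in line within 4 mm and 0.05 rad. On the way the lid rose at least 0.3 rad (35 mm at its edge) while on the pin (all of step 2); the robot touches nothing.
It fails at once if wood block moved by more than 20 mm (distance of wood_block from where it was at the start of the episode above 0.02 m).
It fails at once if pliers moved by more than 20 mm (distance of pliers from where it was at the start of the episode above 0.02 m).
It fails at once if feeler gauge moved by more than 20 mm (distance of feeler_gauge from where it was at the start of the episode above 0.02 m).
It also fails if it takes over 61 s, if anything falls off the work surface, if the arm or the gripper's body presses on something with over 40 N, if the wrist force passes 120 N, or if a joint passes its speed limit or range.

## Working session

There is one attempt and no reset: what is moved stays moved. The work goes in short steps, Python scripts to look and compute and a tool call to move; the robot and the scene stay as the last step left them, time stands still between calls to the robot, and variables do not carry over. Pictures are saved under pics/ and viewed, at most 10 in all, crops included, and the job is handed in when it is done.

Besides the shell and the picture viewer there is one more tool, called after "Call:" as name(argument=value, ...), one argument or row to a line, values as JSON. jog_arm: Moves the arm, as the interface text tells. Its arguments: {"type":"object","properties":{"increments":{"type":"array"},"newtons":{"type":"number"}},"required":["increments"]}

```bash
mkdir -p pics; ls
cat > h.py <<'E'
import numpy as np, cv2
from workcell import state, snapshot, camera_model, bot, recognise, masks_of
def cam(n):
    c=camera_model(n); return 210/np.tan(np.radians(c["vfov"]/2)),c["cx"],c["cy"],np.array(c["R"]),np.array(c["t"])
def pts(n,d,m=None):
    f,cx,cy,R,t=cam(n); m=(d>0) if m is None else (m&(d>0)); v,u=np.nonzero(m); z=d[v,u]
    P=np.c_[(u-cx)/f*z,(v-cy)/f*z,z]; return (P-t)@R, u, v
def proj(n,X):
    f,cx,cy,R,t=cam(n); p=R@np.array(X,float)+t; return p[0]/p[2]*f+cx,p[1]/p[2]*f+cy
E
python3 - <<'E'
from h import *
for n in ("top","side"):
    im,d=snapshot(n); cv2.imwrite(f"pics/{n}0.png",im[:,:,::-1]); np.savez(f"{n}0.npz",im=im,d=d)
    print(n,camera_model(n))
    for th in ["box","lid_knob","pin_head","wood_block","pliers","feeler_gauge"]:
        r=masks_of(n,th)
        for q in r[:2]:
            P,_,_=pts(n,d,q["mask"]); print(th,round(q["conf"],2),np.round(q["bbox"]),P.shape[0],np.round(np.median(P,0),1) if len(P) else "",np.round(np.percentile(P,[3,97],axis=0),0).tolist() if len(P) else "")
print(state())
E
```

```text
pics
top {'vfov': 49.774651298092856, 'cx': 279.39464537938824, 'cy': 209.98391907758761, 'R': array([[-0.01693533, -0.99980855,  0.00980137],
       [-0.99277936,  0.01565037, -0.11892943],
       [ 0.11875326, -0.0117447 , -0.99285433]]), 't': array([ -16.437761  ,  648.10368739, 1058.27908491])}
box 0.69 [164. 191. 232. 252.] 2423 [616.6 159.8  52.3] [[559.0, 101.0, 48.0], [676.0, 222.0, 65.0]]
box 0.67 [182. 215. 241. 271.] 748 [556.8 130.8  22.1] [[519.0, 79.0, 1.0], [634.0, 184.0, 67.0]]
lid_knob 0.79 [167. 192. 234. 257.] 2461 [616.2 159.8  52.2] [[558.0, 101.0, 48.0], [678.0, 223.0, 65.0]]
pin_head 0.47 [163. 265. 198. 285.] 124 [490.7 220.8  59.1] [[473.0, 178.0, 54.0], [514.0, 251.0, 63.0]]
wood_block 0.68 [293. 174. 318. 211.] 678 [691.1 -90.4  38.9] [[652.0, -117.0, 12.0], [733.0, -66.0, 43.0]]
pliers 0.83 [346. 180. 415. 227.] 660 [ 649.9 -266.6   11.9] [[616.0, -351.0, 2.0], [716.0, -198.0, 16.0]]
feeler_gauge 0.48 [240. 160. 276. 170.] 257 [767.   22.2   9.6] [[759.0, -16.0, -1.0], [778.0, 67.0, 14.0]]
side {'vfov': 56.14917086761721, 'cx': 280.3480658481269, 'cy': 208
[... 647 characters left out ...]
ck': 0.7, 'joints': array([ 1.21338717e+00,  4.90927629e-01,  1.55890310e+00, -7.04197232e-06,
        1.09166511e+00, -1.05596710e-01]), 'joint_velocities': array([-0.00023182,  0.00038353, -0.00175939, -0.00054389,  0.00028759,
       -0.00014274]), 'joint_torque': array([ 1.80931303e-03, -6.18143177e+01, -2.61813784e+01, -4.16541741e-05,
        4.08067144e-04, -2.02638512e-05]), 'tcp_pos': array([155.70390611, 605.30209116, 404.70870085]), 'eef_rot': array([1.25572222e-01, 9.92084480e-01, 4.63963182e-05, 1.41471963e-05]), 'ft_force': array([-0.81201682,  0.77047973, -0.00814411]), 'ft_torque': array([0.01537768, 0.00953643, 0.00288763]), 'gripper_force': 0.0, 'opening': 0.99391260315421}
```

Run:
```python
import cv2,numpy as np
a=cv2.imread("pics/top0.png")[150:300,140:290]; b=cv2.imread("pics/side0.png")[215:365,205:355]
cv2.imwrite("pics/c1.png",np.hstack([cv2.resize(x,(400,400),interpolation=cv2.INTER_CUBIC) for x in(a,b)]))
```

```text
(no output)
```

View pics/c1.png

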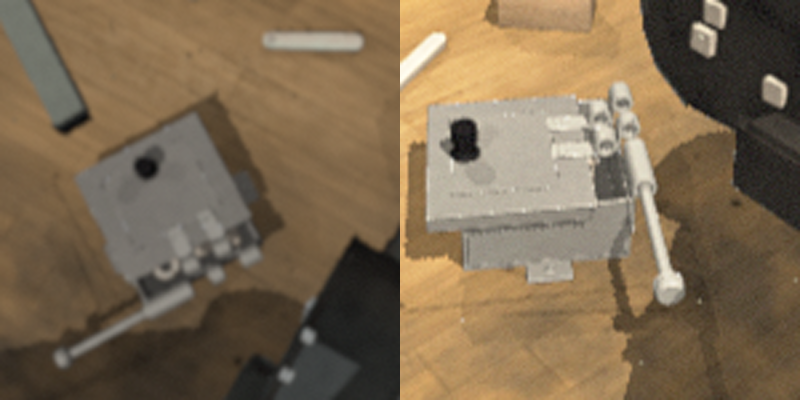

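View pics/side0.png

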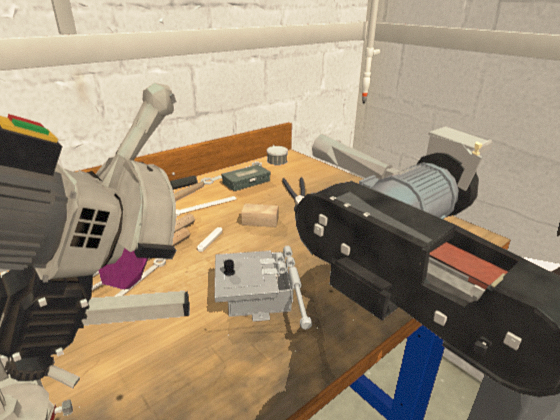

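Run:
```python
from h import *
from scipy.optimize import minimize
for n in("top","side"):
    z=np.load(n+"0.npz"); d=z["d"]
    P,u,v=pts(n,d)
    # lid top plate
    m=(abs(P[:,0]-616)<95)&(abs(P[:,1]-160)<95)&(abs(P[:,2]-50.5)<4.5)
    Q=P[m]; r=cv2.minAreaRect(Q[:,:2].astype(np.float32)); print(n,"lid plate",r,np.median(Q[:,2]))
    k=(abs(P[:,0]-630)<60)&(abs(P[:,1]-165)<60)&(P[:,2]>62)&(P[:,2]<80)
    K=P[k]; print("knob+knuckles>62",len(K)); 
    top=K[K[:,2]>68]; print("knob top",top.mean(0).round(1) if len(top) else "",len(top))
    s=(P[:,0]>455)&(P[:,0]<640)&(P[:,1]>60)&(P[:,1]<265)&(P[:,2]>35)&(P[:,2]<70)
    S=P[s]; 
    # pin shank points: left of box
    g=S[(S[:,1]>190)&(S[:,0]<512)]
    c=g.mean(0);w=np.linalg.svd(g-c)[2][0]; w*=np.sign(-w[1]); t=(g-c)@w
    print("pin",c.round(1),w.round(3),"yaw",np.degrees(np.arctan2(w[1],w[0])).round(1),"head end",(c+w*np.percentile(t,1)).round(1),len(g))
    h=(P[:,2]>58)&(P[:,2]<75)&(abs(P[:,0]-616)<130)&(abs(P[:,1]-160)<130)
    np.save(n+"P.npy",P)
print([np.round(x,1) for x in (-cam("top")[3].T@cam("top")[4],-cam("side")[3].T@cam("side")[4])])
# obstacle height map, top
P=np.load("topP.npy")
for lo in range(-400,700,50):
    print(lo,[int(np.percentile(P[(abs(P[:,1]-lo)<25)&(abs(P[:,0]-x)<25),2],95)) if ((abs(P[:,1]-lo)<25)&(abs(P[:,0]-x)<25)).any() else None for x in range(300,900,50)])
```

```text
top lid plate ((628.8577880859375, 167.1378173828125), (200.15061950683594, 123.57894897460938), 27.594213485717773) 51.836181584673234
knob+knuckles>62 65
knob top [641.6 172.8  75.4] 53
pin [488.4 225.8  58.4] [ 0.475 -0.88   0.007] yaw -61.6 head end [474.9 250.9  58.2] 125
side lid plate ((600.7709350585938, 152.86264038085938), (147.1339874267578, 126.41632080078125), 27.34526824951172) 48.72239524517737
knob+knuckles>62 93
knob top [641.5 176.7  71.6] 64
pin [485.7 232.   54. ] [ 0.467 -0.883  0.042] yaw -62.2 head end [474.6 253.1  53. ] 246
[array([ 517.5,  -14.1, 1128. ]), array([367.9, 680.8, 492.7])]
-400 [None, -3, 3, 4, 4, 4, 4, 4, 4, 4, 4, 8]
-350 [221, 4, 4, 4, 4, 4, 4, 13, 11, 6, 36, 33]
-300 [220, 218, 4, 4, 5, 171, 178, 13, 13, 34, 36, 36]
-250 [218, 217, 15, 159, 169, 179, 182, 15, 5, 4, 35, 36]
-200 [171, 170, 155, 161, 165, 163, 13, 12, 4, 4, 5, 5]
-150 [166, 171, 166, 130, 4, 4, 4, 3, 4, 4, 6, 7]
-100 [154, 169, 170, 149, 17, 95, 4, 41, 42, 40, 5, 7]
-50 [47, 162, 164, 163, 161, 144, 86, 4, 39, 8, 4, 5]
0 [155, 164, 163, 162, 161, 154, 4, 4, 4, 12, 4, 28]
50 [165, 163, 162, 162, 161, 5, 4, 4, 4, 12, 22, 26]
100 [161, 161, 161, 66, 4, 66, 55, 54, 4, 4, 4, 26]
150 [154, 158, 64, 4, 64, 66, 55, 75, 52, 4, 7, 19]
200 [None, 4, 4, 4, 60, 53, 55, 74, 4, 4, 4, 15]
250 [None, None, 4, 5, 59, 4, 6, 52, 42, 42, 4, 7]
300 [None, None, 3, 4, 4, 4, 4, 403, 311, 282, 43, 42]
350 [None, None, None, 4, 4, 4, 309, 349, 326, 301, 5, 42]
400 [-843, None, None, 3, 4, 4, 306, 323, 385, 386, 3, 4]
450 [-840, None, None, None, 3, 4, 4, 324, 392, 391, 351, 21]
500 [-840, -839, None, None, None, 4, 4, 3, 326, None, 140, 83]
550 [-841, -841, -841, None, None, 3, 4, 28, 30, None, None, 219]
600 [-841, -839, -838, None, 37, 56, 51, 29, 28, None, None, None]
650 [-841, -841, -842, -841, 41, 57, 57, 28, 26, 3, None, None]
```

View pics/top0.png

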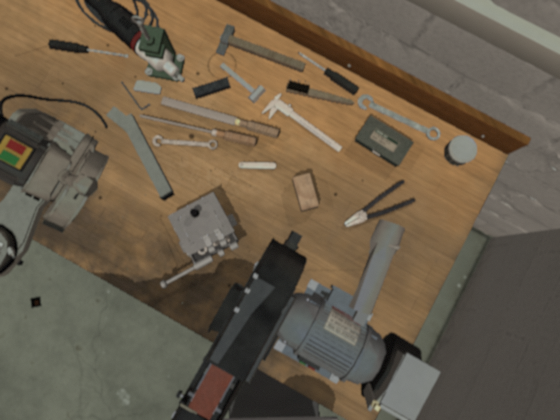

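Call:
jog_arm(
  increments=[
    [[0.65,-0.7,-0.12,0,0,0.875,0],[0.65,-0.7,-0.12,0,0,0.875,0],[0.65,-0.7,-0.12,0,0,0.875,0],[0.65,-0.7,-0.12,0,0,0.875,0],[0.65,-0.7,-0.12,0,0,0.875,0],[0.65,-0.7,-0.12,0,0,0.875,0],[0.65,-0.7,-0.12,0,0,0.875,0],[0.65,-0.7,-0.12,0,0,0.875,0]],
  ],
  newtons=30,
)

```text
clock: 1.37
tcp_pos: [364.6, 379.8, 366.3]
eef_rot: [-0.241, 0.971, 0.0, 0.0]
ft_force: [1.1, 0.2, -0.4]
opening: 1.002
gripper_force: 0.0
```

Call:
jog_arm(
  increments=[
    [[0.625,-0.7,-0.18,0,0,0,0],[0.625,-0.7,-0.18,0,0,0,0],[0.625,-0.7,-0.18,0,0,0,0],[0.625,-0.7,-0.18,0,0,0,0],[0.625,-0.7,-0.18,0,0,0,0],[0.92,-0.4,-0.2,0,0,0,0],[0.92,-0.4,-0.2,0,0,0,0],[0.92,-0.4,-0.2,0,0,0,0]],
  ],
)

```text
clock: 2.03
tcp_pos: [600.7, 191.9, 306.2]
eef_rot: [-0.238, 0.971, 0.0, 0.0]
ft_force: [-0.1, 0.3, 0.5]
opening: 1.0
gripper_force: 0.0
```

Call:
jog_arm(
  increments=[
    [[0.5,-0.22,-0.3,0,0,0,0],[0.5,-0.22,-0.3,0,0,0,0],[0,0,-0.7,0,0,0,0],[0,0,-0.65,0,0,0,0],[0,0,0,0,0,0,0],[0,0,0,0,0,0,0]],
  ],
)

```text
clock: 2.53
tcp_pos: [639.0, 175.7, 227.6]
eef_rot: [-0.238, 0.971, 0.0, -0.001]
ft_force: [0.6, 0.2, 0.3]
opening: 0.997
gripper_force: 0.0
```

Run:
```python
from h import *
im,d=snapshot("side"); cv2.imwrite("pics/s2.png",cv2.resize(im[150:350,150:400,::-1],(750,600)))
```

```text
(no output)
```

View pics/s2.png

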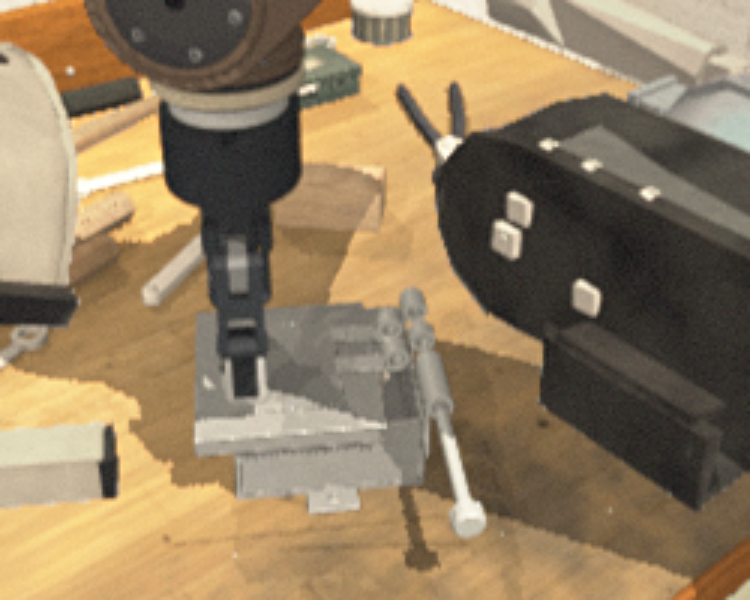

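The fingers stand astride the knob (crop pixel ~245,375), and nothing has been disturbed, so I'll close now.

Call:
jog_arm(
  increments=[
    [[0,0,0,0,0,0,1],[0,0,0,0,0,0,1],[0,0,0,0,0,0,1],[0,0,0,0,0,0,1],[0,0,0,0,0,0,1],[0,0,0,0,0,0,1],[0,0,0,0,0,0,1],[0,0,0,0,0,0,1]],
  ],
)

```text
clock: 3.25
tcp_pos: [639.5, 175.0, 229.1]
eef_rot: [-0.238, 0.971, -0.0, 0.001]
ft_force: [1.5, -6.2, 3.7]
opening: 0.195
gripper_force: 30.4
```

Call:
jog_arm(
  increments=[
    [[-0.044,-0.023,0,0,0,0,1],[-0.044,-0.023,0,0,0,0,1],[-0.044,-0.023,0,0,0,0,1],[-0.044,-0.023,0,0,0,0,1],[-0.044,-0.023,0,0,0,0,1],[-0.044,-0.023,0,0,0,0,1],[-0.044,-0.023,0,0,0,0,1]],
  ],
)

```text
clock: 3.83
tcp_pos: [628.0, 168.9, 229.2]
eef_rot: [-0.238, 0.971, -0.001, 0.003]
ft_force: [9.4, -3.7, 0.3]
opening: 0.193
gripper_force: 30.1
```

Call:
jog_arm(
  increments=[
    [[-0.033,-0.0175,0,0,0,0,1],[-0.033,-0.0175,0,0,0,0,1],[0,0,0,0,0,0,1]],
  ],
)

```text
clock: 4.08
tcp_pos: [625.3, 167.3, 229.2]
eef_rot: [-0.238, 0.971, -0.001, 0.002]
ft_force: [7.9, -3.7, 0.3]
opening: 0.194
gripper_force: 30.1
```

Call:
jog_arm(
  increments=[
    [[-0.022,-0.012,0,0,0,0,1],[-0.022,-0.012,0,0,0,0,1],[0,0,0,0,0,0,1]],
  ],
)

```text
clock: 4.33
tcp_pos: [623.6, 166.4, 229.2]
eef_rot: [-0.238, 0.971, -0.001, 0.003]
ft_force: [7.6, -3.1, -0.0]
opening: 0.195
gripper_force: 30.1
```

Call:
jog_arm(
  increments=[
    [[-0.022,-0.012,0,0,0,0,1],[-0.022,-0.012,0,0,0,0,1],[0,0,0,0,0,0,1]],
  ],
)

```text
clock: 4.58
tcp_pos: [622.2, 165.9, 229.3]
eef_rot: [-0.238, 0.971, -0.0, 0.004]
ft_force: [11.0, 0.8, -2.2]
opening: 0.198
gripper_force: 29.9
```

Call:
jog_arm(
  increments=[
    [[-0.03,-0.016,0,0,0,0,1],[-0.03,-0.016,0,0,0,0,1],[0,0,0,0,0,0,1]],
  ],
)

```text
clock: 4.83
tcp_pos: [621.0, 165.4, 229.4]
eef_rot: [-0.238, 0.971, 0.0, 0.006]
ft_force: [22.6, 9.0, -9.2]
opening: 0.192
gripper_force: 29.9
```

Run:
```python
from h import *
im,d=snapshot("top"); a=im[190:290,150:280,::-1]; im2,d2=snapshot("side"); b=im2[215:345,200:330,::-1]
cv2.imwrite("pics/s3.png",np.hstack([cv2.resize(a,(400,308),interpolation=3),cv2.resize(b,(308,308),interpolation=3)]))
```

```text
(no output)
```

View pics/s3.png

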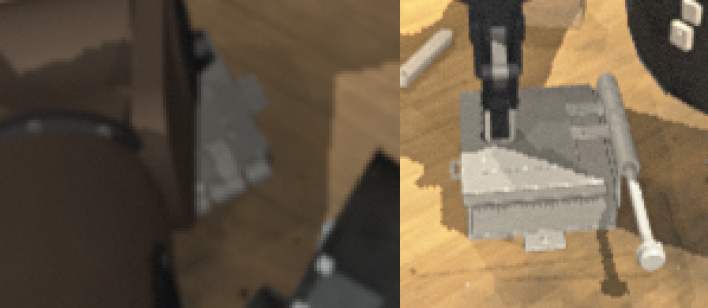

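The lid's knuckles now line up between the box's three (side crop, ~(615,125)) and the force has risen to the stop. Next I'll release it and go to the pin.

Call:
jog_arm(
  increments=[
    [[0,0,0,0,0,0,0],[0,0,0,0,0,0,0],[0,0,0,0,0,0,0],[0,0,0,0,0,0,0],[0,0,0.6,0,0,0,0],[0,0,0.9,0,0,0,0],[-0.3,0.2,0.5,0,0,-1,0],[-0.6,0.4,0,0,0,-1,0]],
  ],
)

```text
clock: 5.6
tcp_pos: [583.8, 187.8, 312.6]
eef_rot: [-0.132, 0.991, 0.0, 0.004]
ft_force: [-0.2, 0.7, -0.2]
opening: 0.997
gripper_force: 0.0
```

Call:
jog_arm(
  increments=[
    [[-0.6,0.4,0,0,0,-1,1],[-0.6,0.4,0,0,0,-1,1],[-0.6,0.4,0,0,0,-1,1],[-0.6,0.4,0,0,0,-1,1],[-0.6,0.5,0,0,0,-1,1],[-0.4,0.4,0,0,0,-1,1],[0,0,0,0,0,-1,1],[0,0,0,0,0,-1,1]],
  ],
)

```text
clock: 6.27
tcp_pos: [445.0, 289.5, 308.6]
eef_rot: [0.281, 0.96, -0.0, -0.0]
ft_force: [0.6, -0.8, 0.3]
opening: 0.004
gripper_force: 0.0
```

Call:
jog_arm(
  increments=[
    [[0,0,0,0,0,-1,1],[0,0,0,0,0,-1,1],[0,0,0,0,0,-1,1],[0,0,0,0,0,-1,1],[0,0,0,0,0,-1,1],[0,0,0,0,0,0,1]],
  ],
)

```text
clock: 6.77
tcp_pos: [446.1, 288.6, 308.4]
eef_rot: [0.52, 0.854, -0.0, -0.0]
ft_force: [0.1, 0.3, 0.1]
opening: -0.0
gripper_force: 0.0
```

```bash
cat > m.py <<'E'
from h import *
for n in("top","side"):
    im,d=snapshot(n); cv2.imwrite(f"pics/{n}m.png",im[:,:,::-1])
    P,u,v=pts(n,d)
    s=(P[:,0]>455)&(P[:,0]<660)&(P[:,1]>60)&(P[:,1]<275)&(P[:,2]>35)&(P[:,2]<76)
    S=P[s]
    k=S[(S[:,2]>66)&(S[:,0]>590)&(S[:,1]>130)]; print(n,"knob",k.mean(0).round(1) if len(k) else "",len(k))
    g=S[(S[:,1]>195)&(S[:,0]<515)&(S[:,1]<262)]
    if len(g)>10:
        c=g.mean(0);w=np.linalg.svd(g-c)[2][0]; w*=np.sign(-w[1]); t=(g-c)@w; print("pin",c.round(1),w.round(3),"headend",(c+w*np.percentile(t,1)).round(1),len(g))
    ih=np.array([-0.886,-0.463]); jh=np.array([0.463,-0.886]); o=np.array([540,122.])
    q=(S[:,:2]-o); a=q@ih; b=q@jh; r=S[(abs(a)<14)&(b>-58)&(b<54)&(S[:,2]>61.5)]
    if len(r)>5: print("ridge a", np.median((r[:,:2]-o)@ih).round(1),"b",np.percentile((r[:,:2]-o)@jh,[1,99]).round(1),np.median(r[:,2]).round(1),len(r))
E
python3 m.py
```

```text
top knob [625.9 167.   74. ] 33
pin [487.2 228.1  58.2] [ 0.475 -0.88   0.006] headend [474.6 251.5  58. ] 118
ridge a -2.4 b [-55.   53.3] 65.0 234
side knob [624.3 169.6  71.2] 70
pin [484.7 234.   54. ] [ 0.464 -0.885  0.043] headend [474.9 252.8  53.1] 233
ridge a -3.8 b [-56.5 -33.9] 62.1 24
```

Call:
jog_arm(
  increments=[
    [[0.25,-0.25,-0.4,0,0,0,1],[0.2,-0.2,-0.5,0,0,0,1],[0,0,-0.5,0,0,0,1],[0,0,-0.5,0,0,0,1],[0,0,-0.4,0,0,0,1],[0,0,0,0,0,0,1]],
  ],
)

```text
clock: 7.37
tcp_pos: [463.8, 270.3, 213.8]
eef_rot: [0.517, 0.856, -0.002, -0.001]
ft_force: [-0.5, -0.1, -0.5]
opening: -0.0
gripper_force: 0.0
```

Run:
```python
from h import *
im,d=snapshot("side"); cv2.imwrite("pics/s4.png",cv2.resize(im[220:370,215:365,::-1],(600,600),interpolation=3))
```

```text
(no output)
```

View pics/s4.png

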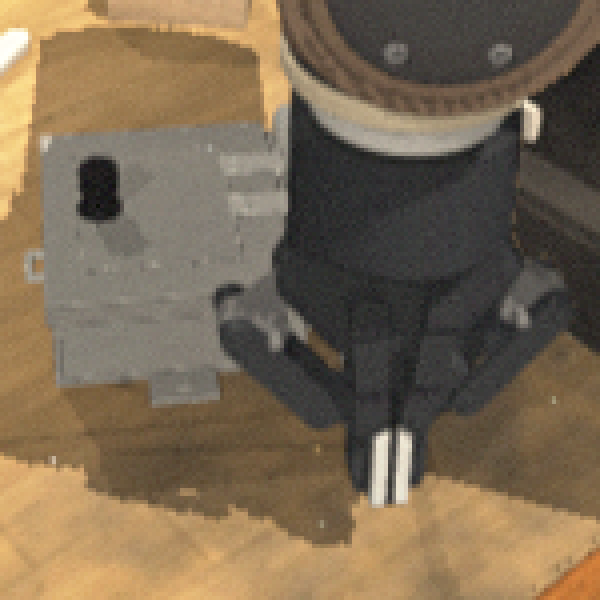

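Call:
jog_arm(
  increments=[
    [[0.046,-0.089,0,0,0,0,1],[0.046,-0.089,0,0,0,0,1],[0.046,-0.089,0,0,0,0,1],[0.046,-0.089,0,0,0,0,1],[0.046,-0.089,0,0,0,0,1]],
  ],
)

```text
clock: 7.83
tcp_pos: [473.4, 252.9, 217.1]
eef_rot: [0.518, 0.855, 0.001, 0.0]
ft_force: [-6.1, 10.9, 3.7]
opening: 0.002
gripper_force: 6.3
```

Call:
jog_arm(
  increments=[
    [[0.046,-0.089,0,0,0,0,1],[0.046,-0.089,0,0,0,0,1],[0.046,-0.089,0,0,0,0,1],[0.046,-0.089,0,0,0,0,1]],
  ],
)

```text
clock: 8.17
tcp_pos: [480.3, 239.4, 217.3]
eef_rot: [0.518, 0.855, 0.001, -0.0]
ft_force: [-10.0, 20.0, 8.2]
opening: -0.002
gripper_force: 10.5
```

Call:
jog_arm(
  increments=[
    [[0.023,-0.045,0,0,0,0,1],[0,0,0,0,0,0,1],[0.023,-0.045,0,0,0,0,1],[0,0,0,0,0,0,1]],
  ],
)

```text
clock: 8.5
tcp_pos: [482.5, 235.6, 217.6]
eef_rot: [0.518, 0.855, 0.001, 0.0]
ft_force: [-3.6, 7.6, 7.3]
opening: 0.001
gripper_force: 4.1
```

```bash
python3 m.py
python3 - <<'E'
import cv2,numpy as np
a=cv2.imread("pics/topm.png")[180:300,140:290]; b=cv2.imread("pics/sidem.png")[215:335,215:365]
cv2.imwrite("pics/s5.png",np.hstack([cv2.resize(x,(400,320),interpolation=3) for x in(a,b)]))
E
```

```text
top knob [627.9 166.2  73.1] 27
pin [498.2 206.3  58.1] [ 0.578 -0.815  0.038] headend [490.7 216.9  57.6] 39
ridge a -3.1 b [-55.1  53. ] 64.9 254
side knob [625.8 169.7  71.2] 74
pin [479.7 243.2  61.7] [-0.493 -0.161 -0.855] headend [487.8 245.8  75.7] 264
```

View pics/s5.png

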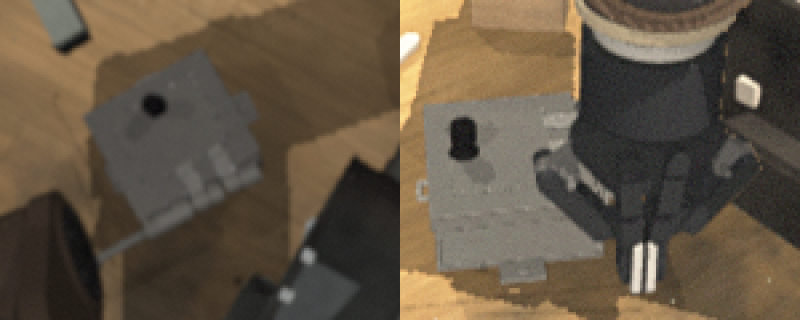

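Lid is still flush and the hinge row is straight (top crop, (145,230) to (260,170)). The pin is sliding in, so I'll keep pushing.

Call:
jog_arm(
  increments=[
    [[0.035,-0.066,0,0,0,0,1],[0.035,-0.066,0,0,0,0,1],[0.035,-0.066,0,0,0,0,1],[0.035,-0.066,0,0,0,0,1],[0,0,0,0,0,0,1]],
  ],
)

```text
clock: 9.02
tcp_pos: [487.8, 225.4, 217.8]
eef_rot: [0.518, 0.855, 0.001, -0.0]
ft_force: [-7.6, 13.0, 12.1]
opening: -0.001
gripper_force: 7.8
```

Call:
jog_arm(
  increments=[
    [[0.035,-0.066,0,0,0,0,1],[0.035,-0.066,0,0,0,0,1],[0.035,-0.066,0,0,0,0,1],[0.035,-0.066,0,0,0,0,1],[0.035,-0.066,0,0,0,0,1],[0,0,0,0,0,0,1]],
  ],
)

```text
clock: 9.52
tcp_pos: [494.7, 212.3, 217.9]
eef_rot: [0.518, 0.855, 0.001, 0.0]
ft_force: [-7.0, 11.9, 12.1]
opening: 0.004
gripper_force: 7.5
```

Call:
jog_arm(
  increments=[
    [[0.035,-0.066,0,0,0,0,1],[0.035,-0.066,0,0,0,0,1],[0.035,-0.066,0,0,0,0,1],[0.035,-0.066,0,0,0,0,1],[0,0,0,0,0,0,1]],
  ],
)

```text
clock: 9.93
tcp_pos: [500.2, 202.0, 218.1]
eef_rot: [0.518, 0.855, 0.001, -0.0]
ft_force: [-9.9, 19.5, 17.0]
opening: 0.001
gripper_force: 10.8
```

Call:
jog_arm(
  increments=[
    [[0.023,-0.045,-0.01,0,0,0,1],[0.023,-0.045,0,0,0,0,1],[0.023,-0.045,0,0,0,0,1],[0,0,0,0,0,0,1]],
  ],
)

```text
clock: 10.27
tcp_pos: [502.6, 197.3, 218.1]
eef_rot: [0.518, 0.855, 0.002, -0.0]
ft_force: [-15.2, 27.8, 23.8]
opening: 0.002
gripper_force: 15.5
```

Call:
jog_arm(
  increments=[
    [[-0.08,0.15,0,0,0,0,1],[-0.03,0.06,0.05,0,0,0,1],[0,0,0,0,0,0,1],[0,0,0,0,0,0,1]],
  ],
)

```text
clock: 10.6
tcp_pos: [499.4, 203.4, 218.2]
eef_rot: [0.518, 0.855, 0.0, 0.0]
ft_force: [0.5, -0.6, -0.3]
opening: -0.002
gripper_force: 0.0
```

```bash
python3 m.py
```

```text
top knob [627.2 167.1  74. ] 33
ridge a -2.9 b [-55.2  53.1] 64.5 254
side knob [625.6 169.5  71. ] 76
pin [496.3 210.8  61.9] [-0.229 -0.108  0.967] headend [500.2 212.6  45.6] 242
```

Call:
jog_arm(
  increments=[
    [[0.046,-0.089,0.05,0,0,0,1],[0.035,-0.066,0,0,0,0,1],[0.023,-0.045,0,0,0,0,1],[0.012,-0.022,0,0,0,0,1],[0,0,0,0,0,0,1]],
  ],
)

```text
clock: 11.12
tcp_pos: [503.7, 194.9, 220.0]
eef_rot: [0.519, 0.855, 0.0, -0.0]
ft_force: [-3.7, 7.0, 2.9]
opening: -0.001
gripper_force: 4.2
```

Call:
jog_arm(
  increments=[
    [[0.012,-0.022,0,0,0,0,1],[0.012,-0.022,0,0,0,0,1],[0.012,-0.022,0,0,0,0,1],[0,0,0,0,0,0,1]],
  ],
)

```text
clock: 11.45
tcp_pos: [505.1, 192.4, 220.1]
eef_rot: [0.518, 0.855, 0.0, -0.0]
ft_force: [-4.3, 8.3, 4.7]
opening: -0.001
gripper_force: 4.7
```

Call:
jog_arm(
  increments=[
    [[0.012,-0.022,0,0,0,0,1],[0.012,-0.022,0,0,0,0,1],[0.012,-0.022,0,0,0,0,1],[0,0,0,0,0,0,1]],
  ],
)

```text
clock: 11.78
tcp_pos: [505.7, 191.2, 220.1]
eef_rot: [0.519, 0.855, 0.001, -0.002]
ft_force: [-11.3, 27.5, 6.2]
opening: -0.0
gripper_force: 14.7
```

Call:
jog_arm(
  increments=[
    [[0.012,-0.022,0,0,0,0,1],[0,0,0,0,0,0,1]],
  ],
)

```text
clock: 11.95
tcp_pos: [505.8, 191.0, 220.1]
eef_rot: [0.519, 0.855, 0.001, -0.002]
ft_force: [-13.9, 34.9, 6.1]
opening: 0.001
gripper_force: 18.9
```

Call:
jog_arm(
  increments=[
    [[-0.08,0.15,0,0,0,0,1],[-0.23,0.44,0,0,0,0,1],[0,0,0.9,0,0,0,1],[0,0,0.9,0,0,0.5,0],[0,0,0.4,0,0,1,0],[0,0,0,0,0,1,0],[0,0,0,0,0,1,0],[0,0,0,0,0,1,0]],
  ],
)

```text
clock: 12.62
tcp_pos: [495.0, 211.8, 308.5]
eef_rot: [0.302, 0.953, 0.0, 0.0]
ft_force: [0.3, 0.1, 0.7]
opening: 0.705
gripper_force: 0.0
```

```bash
python3 m.py
python3 - <<'E'
import cv2,numpy as np
a=cv2.imread("pics/topm.png")[180:300,140:290]; b=cv2.imread("pics/sidem.png")[215:335,215:365]
cv2.imwrite("pics/s6.png",np.hstack([cv2.resize(x,(400,320),interpolation=3) for x in(a,b)]))
E
```

```text
top knob [627.5 166.4  73.1] 32
ridge a -3.0 b [-56.7  53.1] 64.7 249
side knob [625.7 169.4  71.3] 72
ridge a -1.8 b [-57.6  14.7] 62.2 84
```

View pics/s6.png

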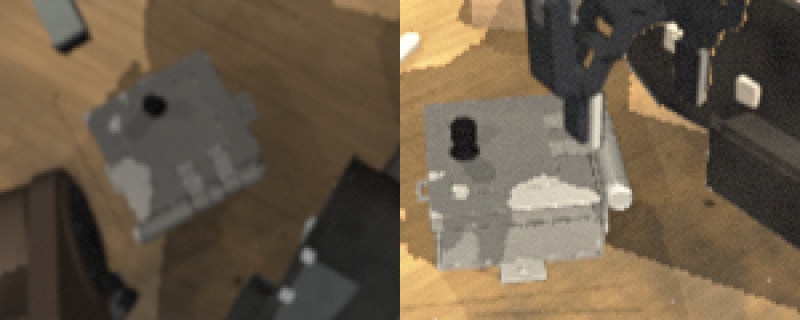

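The pin head sits against the first knuckle (side crop, (618,195)) and the lid lies flat. Now back to the knob.

Call:
jog_arm(
  increments=[
    [[0.4,-0.14,0,0,0,1,0],[0.4,-0.14,0,0,0,1,0],[0.4,-0.14,0,0,0,1,0],[0.4,-0.14,0,0,0,1,0],[0.4,-0.14,0,0,0,1,0],[0.4,-0.14,0,0,0,1,0],[0.4,-0.14,0,0,0,1,0],[0.4,-0.14,0,0,0,1,0]],
  ],
)

```text
clock: 13.38
tcp_pos: [623.7, 166.7, 307.6]
eef_rot: [-0.11, 0.994, 0.0, -0.0]
ft_force: [-0.3, -0.1, -0.4]
opening: 0.998
gripper_force: 0.0
```

Call:
jog_arm(
  increments=[
    [[0,0,0,0,0,1,0],[0,0,0,0,0,1,0],[0,0,0,0,0,0.3,0],[0,0,0,0,0,0,0]],
  ],
)

```text
clock: 13.72
tcp_pos: [622.9, 167.0, 307.6]
eef_rot: [-0.227, 0.974, 0.0, -0.0]
ft_force: [-0.0, -0.1, -0.5]
opening: 0.998
gripper_force: 0.0
```

Descend 79 mm and grip.

Call:
jog_arm(
  increments=[
    [[0.02,0,-0.6,0,0,0.1,0],[0,0,-0.8,0,0,0.1,0],[0,0,-0.57,0,0,0,0],[0,0,0,0,0,0,1],[0,0,0,0,0,0,1],[0,0,0,0,0,0,1],[0,0,0,0,0,0,1],[0,0,0,0,0,0,1]],
  ],
)

```text
clock: 14.38
tcp_pos: [623.8, 167.5, 230.7]
eef_rot: [-0.238, 0.971, -0.0, 0.001]
ft_force: [0.1, 1.3, -0.0]
opening: 0.298
gripper_force: 0.0
```

Call:
jog_arm(
  increments=[
    [[0,0,0,0,0,0,1],[0,0,0,0,0,0,1],[0,0,0,0,0,0,1]],
  ],
)

```text
clock: 14.63
tcp_pos: [624.2, 166.8, 230.8]
eef_rot: [-0.238, 0.971, -0.001, 0.002]
ft_force: [2.6, -6.5, 4.5]
opening: 0.193
gripper_force: 30.2
```

Call:
jog_arm(
  increments=[
    [[-0.0145,-0.0075,0.117,0,0,0,1],[-0.0145,-0.0075,0.117,0,0,0,1],[-0.0255,-0.0135,0.116,0,0,0,1],[-0.0255,-0.0135,0.116,0,0,0,1]],
  ],
)

```text
clock: 14.97
tcp_pos: [620.3, 165.5, 248.2]
eef_rot: [-0.238, 0.971, 0.0, -0.0]
ft_force: [-0.7, -0.4, -4.6]
opening: 0.194
gripper_force: 29.8
```

Call:
jog_arm(
  increments=[
    [[-0.034,-0.018,0.113,0,0,0,1],[-0.034,-0.018,0.113,0,0,0,1],[-0.045,-0.024,0.108,0,0,0,1],[-0.045,-0.024,0.108,0,0,0,1],[0,0,0,0,0,0,1],[0,0,0,0,0,0,1],[0,0,0,0,0,0,1]],
  ],
)

```text
clock: 15.55
tcp_pos: [614.0, 162.4, 265.3]
eef_rot: [-0.238, 0.971, 0.0, -0.0]
ft_force: [-2.1, -0.4, -4.9]
opening: 0.191
gripper_force: 29.5
```

Run:
```python
from h import *
im,d=snapshot("side"); cv2.imwrite("pics/s7.png",cv2.resize(im[200:350,200:350,::-1],(600,600),interpolation=3))
```

```text
(no output)
```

View pics/s7.png

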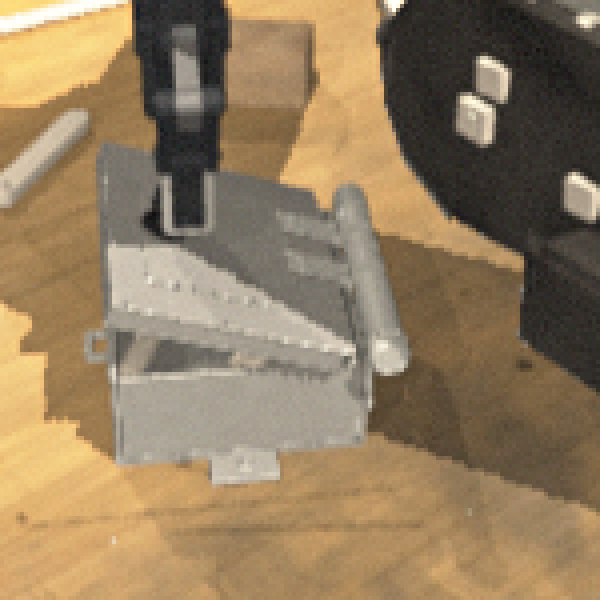

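The lid swings on its pin: the far edge is up (crop ~(110,320)) and the pin head is still in place (~(390,355)). I'll check the tilt angle in depth.

Run:
```python
from h import *
im,d=snapshot("side"); P,u,v=pts("side",d)
m=(u>=228)&(u<=262)&(v>=262)&(v<=275)   # sunlit part of the plate
Q=P[m]; c=np.median(Q,0); Q=Q[abs(Q[:,2]-c[2])<25]; n=np.linalg.svd(Q-Q.mean(0))[2][2]; print(c,n,np.arccos(abs(n[2])))
```

```text
[602.10307141 192.8558778   81.68802727] [-0.30064888 -0.14772193  0.94222528] 0.3415838752656743
```

Call:
jog_arm(
  increments=[
    [[-0.03,-0.016,0.065,0,0,0,1],[-0.03,-0.016,0.065,0,0,0,1],[0,0,0,0,0,0,1],[0,0,0,0,0,0,1],[0.03,0.016,-0.065,0,0,0,1],[0.03,0.016,-0.065,0,0,0,1]],
  ],
)

```text
clock: 16.15
tcp_pos: [614.1, 162.4, 265.4]
eef_rot: [-0.238, 0.971, -0.0, -0.0]
ft_force: [-3.5, -3.5, -5.0]
opening: 0.195
gripper_force: 29.7
```

Call:
jog_arm(
  increments=[
    [[0.045,0.024,-0.108,0,0,0,1],[0.045,0.024,-0.108,0,0,0,1],[0.034,0.018,-0.113,0,0,0,1],[0.034,0.018,-0.113,0,0,0,1],[0.0255,0.0135,-0.116,0,0,0,1],[0.0255,0.0135,-0.116,0,0,0,1]],
  ],
)

```text
clock: 16.65
tcp_pos: [623.3, 167.0, 238.9]
eef_rot: [-0.238, 0.971, -0.0, 0.002]
ft_force: [4.5, -3.3, 3.7]
opening: 0.196
gripper_force: 29.9
```

Call:
jog_arm(
  increments=[
    [[0.0145,0.0075,-0.1,0,0,0,1],[0.0145,0.0075,-0.1,0,0,0,1],[0,0,0,0,0,0,1]],
  ],
)

```text
clock: 16.9
tcp_pos: [624.8, 167.3, 231.1]
eef_rot: [-0.238, 0.971, -0.0, 0.002]
ft_force: [7.2, -3.1, 1.0]
opening: 0.194
gripper_force: 30.7
```

Shut; now release and retreat upward.

Call:
jog_arm(
  increments=[
    [[0,0,0,0,0,0,0],[0,0,0,0,0,0,0],[0,0,0,0,0,0,0],[0,0,0,0,0,0,0],[0,0,0,0,0,0,0],[0,0,0.6,0,0,0,0],[0,0,0.9,0,0,0,0],[-0.8,0.4,0.3,0,0,0,0]],
  ],
)

```text
clock: 17.57
tcp_pos: [595.1, 181.9, 306.1]
eef_rot: [-0.237, 0.972, -0.0, 0.004]
ft_force: [0.4, 0.9, 2.2]
opening: 1.003
gripper_force: 0.0
```

```bash
python3 m.py
python3 - <<'E'
import cv2,numpy as np
b=cv2.imread("pics/sidem.png")[215:335,215:365]
cv2.imwrite("pics/s8.png",cv2.resize(b,(600,480),interpolation=3))
from h import *
im,d=snapshot("side"); P,u,v=pts("side",d); m=(u>=225)&(u<=262)&(v>=258)&(v<=282)
Q=P[m]; Q=Q[abs(Q[:,2]-50)<8]; n=np.linalg.svd(Q-Q.mean(0))[2][2]; print(len(Q),Q.mean(0),np.arccos(abs(n[2])))
E
```

```text
top knob  0
ridge a -2.5 b [-42.7  52.7] 64.3 212
side knob [625.6 169.9  71.2] 70
ridge a -2.2 b [-56.7  53.1] 62.3 124
839 [619.87143818 159.78473048  49.12220911] 0.016485504664347714
```

View pics/s8.png

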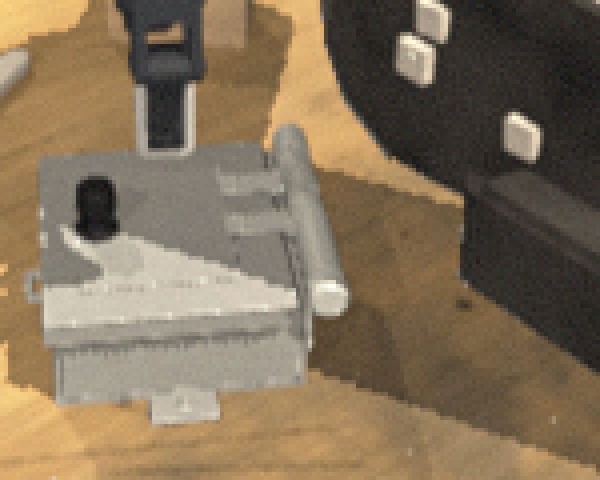

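The lid is shut and flat, the pin head (crop (330,297)) is against the knuckle, and the gripper is clear of everything.

```bash
python3 -c "
from workcell import bot; print(bot.job_done())"
```

```text
the job is handed in; nothing more can be done
None
```

The job is handed in: the lid is home on its hinge with the pin fully seated, it was raised about 0.34 rad (just over 4 cm at its edge) and shut again, and the gripper has let go; no verdict came back.

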